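# Seat the keyed hub cover

## Robot

A 6-joint arm with a two-finger parallel gripper is mounted at the origin on the work surface. World frame = base frame: x ahead of the robot, y to its left, z up, the work surface at z = 0. Lengths are in m, angles in degrees, forces in N, time in s.
With the tool pointing down it reaches from about 0.35 to 0.775 m from the base axis. Payload 5.5 kg.
Tool frame: the origin (TCP) lies on the centre line of the jaws, within the pads' length; the fingertips stand env.tips_ahead ahead of it and the grasp point (between the pads) lies 11 mm behind it (env.tips_ahead is the distance from the TCP to the fingertips, in m); z points along the fingers, y is the line along which they close (so a half turn about z gives the same grasp; the last joint's range is limited). The gripper opens to 85 mm and grips with 20 to 120 N. Pads are 22 mm wide; open, the fingers measure 114 mm over their backs; the gripper's body (76 mm by 85 mm) begins 54 mm behind the grasp point. The pads swing forward as they close: fully open they stand 13 mm farther back than shut.
Start: joints at [-77.785, 17.945, 2.641, 74.691, 0, 82.002], TCP at [0.199, -0.54, 0.239] pointing down, gripper open.
Joint ranges: [-158.12, 158.12], [-49.38, 96.58], [-58.88, 72.47], [-126.05, 133.96], [-84.25, 85.87], [-180, 180]. Speed limits (degrees/s): [147.25, 147.25, 180, 180, 180, 180].

## Interface

Orientations are given as [roll, pitch, yaw] about the fixed x, y, z axes, in that order (R = Rz(yaw) Ry(pitch) Rx(roll)).
In Python, from station import env gives the robot as it stands.
- The arm moves only by the tool drive_tool, never from a script. Its argument "series" is a list that holds one entry, the list of rows, each a list of 5 numbers: the shift along the tool's x, y, z scaled (see below), then the turn about the tool's z scaled (see below), then the gripper's target within -1 to 1 (fully open at 1, half-way at 0, shut at -1). In form: [[[dx, dy, dz, twist, hand], ...]]. A call has 1 to 12 rows; each row is the pose to reach, as a shift and turn from the pose commanded when the call began, along the tool's axes at that moment, turning the shorter way round; what a row does not reach only later rows make up. The controller multiplies each number of a shift by 0.75 m and each number of a turn by 360 degrees. A row lasts 1/8 s, in which the tool goes at most 62.5 mm and 10.7 degrees, less where a joint would pass 70% of its speed; a pose out of reach is approached as far as the arm can. A call with a number of a shift or a turn outside -1 to 1 is refused whole. A call with a gripper value outside its range is refused whole. The fingers move at their own pace and stop on an object; the grip force is fixed at half the most. Time passes only in rows, so rows that repeat a pose let the fingers close. It gives the time, the measured TCP pose, the force, the opening and the grip force at its end, in the units of the state.
- env.observe(): the state, without advancing time (a new reading comes with each control period).
- env.read_camera(name): name is "scene" or "top" or "wrist"; returns a dict with "img" (400x640x3 uint8, red, green, blue), "range_z" (400x640 float32, m along the optical axis (not along the pixel's ray), 0 where there is no reading), "fov_y" (degrees; the focal length in pixels is half the picture's height over the tangent of half this angle, whatever the lens; pixels are square), "cx", "cy" (the principal point, pixels), "pose" (4x4, takes a point from camera to world coordinates). Camera axes: x right, y down, z forward; pixel columns grow to the right and rows downward; lengths in m; the calibration is good to about 2 mm. The wrist camera is an equidistant fisheye: a pixel r from the principal point sees the ray r / f radians off the axis. A picture is of the moment at which its call begins.
- env.close_job(): hands the job in; it is judged then, once.
Trained networks look in a picture, given as the dict that the camera call returned (one of the last four; its "shot" number tells which), for a name from the list of things; names that differ only in an ending like _2 or _b are one class to them, and where a whole thing is asked for, a point or a joint stands for the part that bears it (a point fixed in the world has none). Each returns a list of dicts, best first, with "confidence" (0 to 1); they miss things now and then, are a little off and sometimes report something else, mostly with a low value. They report only what shows in the picture. A call takes as long as a camera call. They do not tell look-alikes from the thing itself.
- env.boxes_of(thing, picture): "bbox" ([left, top, width, height] in pixels, round what is visible of it).
The state is a dict: "t": time; "joints": joint angles; "dq": joint speeds; "joint_efforts": joint torques, N m; "tool_pos": TCP position; "tcp_rot": TCP orientation; "contact_force": force on the tool from outside, world axes, zero at the start; "ft_torque": the same for the moment, N m; "opening": finger opening in m; "grasp_force": force on a finger pad.
Only numpy, scipy, OpenCV 4.12 (cv2) and the standard library are available. Lean on these libraries where they do the work, as an engineer would, in place of code of your own. Each camera call takes 0.05 s, during which the arm holds its last target. There are 200 camera calls.

## Task

With a fingertip, push the yellow tab of the blue cover disc round until the notch in the disc's rim stands over the red key on the hub, then press the disc down by its middle until it is fully home on the hub, and take the hand away. Do not force the disc or pull it up, and leave the drawer unit, the lug nut, the socket and the valve stem where they are.

Things in the scene. Friction and masses are not known exactly. Their poses are not given: they have to be found in the camera images.
- hub: aluminium wheel-hub flange screwed to the shelf: round, 156 mm diameter, 12 mm thick, lying flat; origin at the centre of its underside, z up along the axis on which the cover disc turns, x towards the red key. On its spigot sits the blue cover disc: 110 mm diameter, 8 mm thick, underside 23.5 mm above the shelf while raised, 12 mm (on the flange) when home
- key (a point): middle of the rounded top of the red key, a radial rib 8 mm wide standing on the flange from 42 to 75 mm off the axis (its outer end shows beyond the disc's rim), top 22 mm above the shelf; this point is 47.5 mm off the axis and does not move
- notch (a point): middle of the notch in the blue disc's rim, at the disc's upper face, 47.5 mm off the axis; the notch is 14 mm wide, open to the rim and reaches in to 40 mm off the axis. It turns and sinks with the disc
- tab (a point): top centre of the yellow tab on the disc, 42 mm off the axis, opposite the notch: an upright fin 22 mm long radially (31 to 53 mm off the axis), 10 mm thick, standing 16 mm above the disc's upper face (top 47.5 mm above the shelf while raised). It turns and sinks with the disc
- boss (a point): top centre of the flat round grey boss in the middle of the disc, 34 mm diameter, 5 mm above the disc's upper face: 36.5 mm above the shelf while raised, 25 mm when home; the place to press
- turn (a joint): angle of the disc on the hub, rad, growing counterclockwise seen from above; the notch is over the key at 0 and again at 6.283; stops at -0.6 and 6.88; may be turned either way. It takes about 1.5 N at the tab and stays where it is left
- press (a joint): how far the disc has gone down, m: 0 as raised at the start, 0.0115 fully home, negative if it is pulled up. Takes about 6 N (O-ring) and stays where it is left; the key stops it about 1.5 mm down unless the notch is over the key
- nut: loose steel lug nut with a conical seat, standing cone down, 24 mm wide, 34 mm high, on a grey-green silicone coaster (94 mm diameter, 5 mm thick); origin at the centre of its underside; leave alone
- socket: loose black impact socket standing upright, 31 mm diameter, 50 mm high; origin at the centre of its underside; leave alone
- stem: loose brass valve stem standing upright, 21 mm diameter at its foot, 46 mm high; origin at the centre of its underside; leave alone
- unit_drawer0_handle (a point): middle of the bar handle of the sliding drawer of a smoke-grey plastic drawer unit (240 mm deep, 220 mm wide, 130 mm high, fixed to the shelf behind this point as seen from the robot); the drawer may start up to 40 mm open; leave alone
There are look-alikes about, which are no part of the job. Of the things that look like the hub, the largest one is meant.

How it is judged (in metres and radians):
On the way:
1. the notch has been turned over the key (horizontal distance between notch and key below 0.006 m), for 0.1 s.
At the end, for the whole second after the job is handed in: the disc is down within 2 mm of fully home, its notch within 5 mm of the key in plan, and at rest (value of joint press above 0.0095 m and horizontal distance between notch and key below 0.005 m and velocity of joint turn between -0.05 and 0.05 rad/s); the robot touches nothing.
It fails at once if the disc was pulled up off its place by more than 3 mm (value of joint press below -0.003 m).
It fails at once if the disc or hub was forced (over 60 N) (contact force between hub and anything else above 60 N).
It fails at once if the lug nut, socket or valve stem was moved by over 15 mm (distance of any of nut, socket, stem from where it was at the start of the episode above 0.015 m).
It fails at once if the drawer was moved by over 15 mm (distance of unit_drawer0_handle from where it was at the start of the episode above 0.015 m).
It also fails if it takes over 51 s, if anything falls off the work surface, if the arm or the gripper's body presses on something with over 40 N, if the wrist force passes 120 N, or if a joint passes its speed limit or range.

## Working session

There is one attempt and no reset: what is moved stays moved. The work goes in short steps, Python scripts to look and compute and a tool call to move; the robot and the scene stay as the last step left them, time stands still between calls to the robot, and variables do not carry over. Pictures are saved under pics/ and viewed, at most 10 in all, crops included, and the job is handed in when it is done.

Besides the shell and the picture viewer there is one more tool, called after ">>>" by a JSON object that holds its "fn" and its "kwargs", one argument or row to a line. drive_tool: Moves the arm, as the interface text tells. Shifts and turns lie within -1 to 1; 1 stands for 0.75 m of shift or 360 degrees of turn. Its arguments: {"type":"object","properties":{"series":{"type":"array","items":{"type":"array","items":{"type":"array","items":{"type":"number"}}}}},"required":["series"]}

```bash
mkdir -p pics; cat > h.py <<'E'
import numpy as np, cv2
from station import env
def cloud(p):
    h,w=p["range_z"].shape; f=h/2/np.tan(np.radians(p["fov_y"]/2))
    v,u=np.mgrid[:h,:w]; z=p["range_z"]
    P=np.stack([(u-p["cx"])/f*z,(v-p["cy"])/f*z,z],-1)
    T=np.array(p["pose"]); return P@T[:3,:3].T+T[:3,3]
def save(p,n): cv2.imwrite("pics/"+n,p["img"][...,::-1])
E
python3 - <<'E'
from h import *
s=env.observe(); print({k:np.round(v,3).tolist() for k,v in s.items()}, env.tips_ahead)
for n in("top","scene"):
    p=env.read_camera(n); save(p,n+"1.png"); C=cloud(p); np.save(n+".npy",C); np.save(n+"_i.npy",p["img"])
    for t in("hub","tab","boss","notch","key","nut","socket","stem"):
        for b in env.boxes_of(t,p)[:3]:
            l,tp,w,h=b["bbox"]; print(n,t,np.round(b["bbox"]).tolist(),round(b["confidence"],2),C[int(tp+h/2),int(l+w/2)].round(3))
E
```

```text
{'t': 0.0, 'joints': [-77.786, 17.993, 2.577, 74.688, 0.0, 82.002], 'dq': [0.079, 0.029, 0.037, -0.023, 0.013, -0.001], 'joint_efforts': [-0.001, -48.063, 29.853, 0.019, -0.0, -0.0], 'tool_pos': [0.199, -0.539, 0.238], 'tcp_rot': [-179.896, -0.015, 20.212], 'contact_force': [0.092, 0.611, -0.555], 'ft_torque': [0.031, -0.002, 0.043], 'grasp_force': 0.0, 'opening': 0.085} 0.008
top hub [302.0, 275.0, 46.0, 47.0] 0.87 [0.337 0.065 0.027]
top hub [407.0, 187.0, 46.0, 41.0] 0.78 [ 0.561 -0.213  0.024]
top tab [413.0, 190.0, 35.0, 33.0] 0.84 [ 0.564 -0.213  0.023]
top tab [334.0, 194.0, 44.0, 44.0] 0.72 [ 0.543 -0.02   0.036]
top tab [311.0, 283.0, 29.0, 31.0] 0.62 [0.337 0.062 0.029]
top boss [309.0, 280.0, 32.0, 35.0] 0.94 [0.339 0.064 0.028]
top boss [331.0, 192.0, 47.0, 47.0] 0.81 [ 0.542 -0.014  0.039]
top boss [419.0, 197.0, 28.0, 27.0] 0.81 [ 0.552 -0.217  0.026]
top notch [415.0, 191.0, 34.0, 35.0] 0.95 [ 0.557 -0.216  0.03 ]
top notch [335.0, 197.0, 42.0, 42.0] 0.84 [ 0.537 -0.017  0.037]
top notch [310.0, 280.0, 34.0, 34.0] 0.59 [0.342 0.059 0.028]
top key [411.0, 185.0, 42.0, 4
[... 998 characters left out ...]
[255.0, 204.0, 46.0, 37.0] 0.81 [ 0.546 -0.021  0.037]
scene boss [280.0, 152.0, 28.0, 26.0] 0.56 [0.351 0.055 0.028]
scene notch [176.0, 227.0, 41.0, 32.0] 0.9 [ 0.562 -0.217  0.026]
scene notch [280.0, 152.0, 30.0, 26.0] 0.84 [0.348 0.058 0.029]
scene notch [259.0, 207.0, 44.0, 36.0] 0.76 [ 0.554 -0.015  0.037]
scene key [169.0, 229.0, 53.0, 43.0] 0.91 [ 0.581 -0.22   0.025]
scene key [246.0, 204.0, 64.0, 53.0] 0.86 [ 0.578 -0.026  0.047]
scene key [272.0, 154.0, 46.0, 29.0] 0.83 [0.359 0.056 0.025]
scene nut [255.0, 296.0, 6.0, 14.0] 0.54 [ 0.754 -0.099  0.038]
scene socket [140.0, 206.0, 17.0, 22.0] 0.52 [ 0.471 -0.324  0.04 ]
scene stem [379.0, 181.0, 7.0, 16.0] 0.66 [0.478 0.267 0.021]
```

View pics/top1.png

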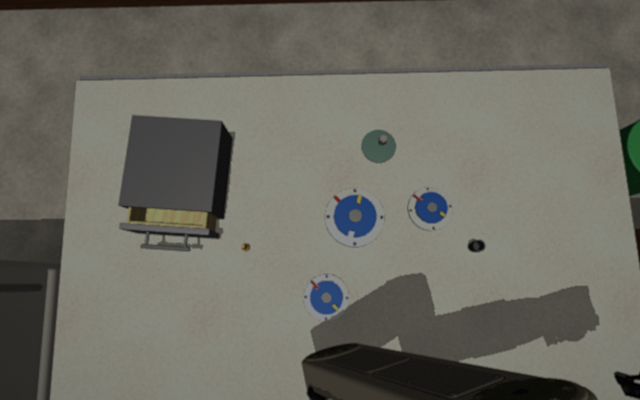

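View pics/scene1.png

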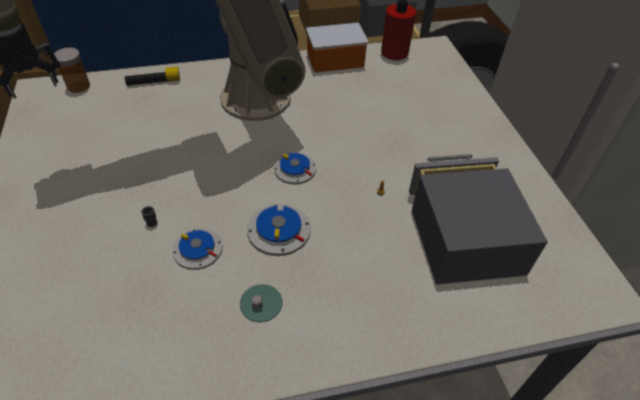

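The top picture shows the large hub at about (355,217), the red key at (337,199), the yellow tab at (360,200) and the notch near (351,234). The two smaller look-alikes are at (326,297) and (430,208). Next I'll measure by colour.

```bash
cat > m.py <<'E'
from h import *
def meas(C,I,c0=(0.542,-0.017),r=0.1):
    hsv=cv2.cvtColor(I,cv2.COLOR_RGB2HSV).astype(int); H,S,V=hsv[...,0],hsv[...,1],hsv[...,2]
    near=(np.hypot(C[...,0]-c0[0],C[...,1]-c0[1])<r)&(C[...,2]>0.004)
    out={}
    for n,m in dict(blue=(H>100)&(H<130)&(S>120),red=((H<8)|(H>172))&(S>130)&(V>60),yel=(H>15)&(H<35)&(S>120)&(V>80)).items():
        P=C[near&m]; out[n]=P
        if len(P): print(n,len(P),np.median(P,0).round(4),"min",P.min(0).round(4),"max",P.max(0).round(4))
    P=C[near&(C[...,2]>0.007)]; c,rad=cv2.minEnclosingCircle(P[:,:2].astype(np.float32)) ; print("all circle",c,rad)
    if len(out["blue"]):
        c2,r2=cv2.minEnclosingCircle(out["blue"][:,:2].astype(np.float32)); print("blue circle",c2,r2)
    for n in("red","yel"):
        if len(out[n]):
            d=np.median(out[n],0)[:2]-np.array(c2); print(n,"ang",np.degrees(np.arctan2(d[1],d[0])),np.hypot(*d))
    return out
if __name__=="__main__":
    for n in("top","scene"): print(n); meas(np.load(n+".npy"),np.load(n+"_i.npy"))
E
python3 m.py
```

```text
top
blue 1113 [ 0.5409 -0.0161  0.0312] min [ 0.4891 -0.0691  0.0247] max [0.5941 0.0365 0.0375]
red 12 [0.589  0.0284 0.0226] min [0.5843 0.0222 0.0179] max [0.5962 0.0322 0.0267]
yel 22 [ 0.5817 -0.0268  0.047 ] min [ 0.5717 -0.0309  0.0443] max [ 0.5902 -0.0226  0.0508]
all circle (0.5412279963493347, -0.016083629801869392) 0.07818734645843506
blue circle (0.5421798825263977, -0.01673438400030136) 0.05381776764988899
red ang 43.94411164166412 0.06506043076625549
yel ang -14.35494671721379 0.040751396441484136
scene
blue 1027 [ 0.5483 -0.0175  0.0321] min [ 0.4883 -0.0716  0.0248] max [0.5981 0.0346 0.0385]
red 27 [0.5912 0.0237 0.0211] min [0.5818 0.0152 0.0169] max [0.6002 0.0325 0.0271]
yel 30 [ 0.5852 -0.0288  0.047 ] min [ 0.5748 -0.0336  0.0438] max [ 0.5946 -0.0235  0.05  ]
all circle (0.5426787734031677, -0.018436800688505173) 0.07966594398021698
blue circle (0.5431367754936218, -0.017668940126895905) 0.05628107860684395
red ang 40.74147974679652 0.06338038448054623
yel ang -14.808584713923395 0.04347733171965465
```

>>> {"fn": "drive_tool", "kwargs": {
  "series": [
    [[0.67,-0.4965,0,-0.4,-1],[0.67,-0.4965,0,-0.4,-1],[0.67,-0.4965,0,-0.4,-1],[0.67,-0.4965,0,-0.4,-1],[0.67,-0.4965,0,-0.4,-1],[0.67,-0.4965,0,-0.4,-1],[0.67,-0.4965,0,-0.4,-1],[0.67,-0.4965,0,-0.4,-1],[0.67,-0.4965,0,-0.4,-1],[0.67,-0.4965,0,-0.4,-1],[0.67,-0.4965,0,-0.4,-1],[0.67,-0.4965,0,-0.4,-1]]
  ]
}}

```text
t: 2.4
tool_pos: [0.5419, -0.0152, 0.239]
tcp_rot: [-180.0, -0.0, 149.6]
contact_force: [-0.3, 0.1, -0.5]
opening: 0.0
grasp_force: 0.0
```

>>> {"fn": "drive_tool", "kwargs": {
  "series": [
    [[0,0,0,0,-1],[0,0,0,0,-1],[0,0,0,0,-1]]
  ]
}}

```text
t: 2.78
tool_pos: [0.5415, -0.0169, 0.2394]
tcp_rot: [180.0, 0.0, 149.0]
contact_force: [-0.4, 0.1, -0.5]
opening: 0.0002
grasp_force: 0.0
```

```bash
cat >> h.py <<'E'
def fcloud(p):
    h,w=p["range_z"].shape; f=h/2/np.tan(np.radians(p["fov_y"]/2))
    v,u=np.mgrid[:h,:w]; dx,dy=u-p["cx"],v-p["cy"]; r=np.hypot(dx,dy)+1e-9; th=np.minimum(r/f,1.5)
    z=p["range_z"]; P=np.stack([np.tan(th)*dx/r*z,np.tan(th)*dy/r*z,z],-1)
    T=np.array(p["pose"]); return P@T[:3,:3].T+T[:3,3]
E
python3 - <<'E'
from m import *
p=env.read_camera("wrist"); save(p,"w1.png"); print(p["fov_y"],np.round(p["pose"],3).tolist(),env.tips_ahead)
C=fcloud(p); meas(C,p["img"])
p=env.read_camera("top"); meas(cloud(p),p["img"])
E
```

```text
65.70646984690485 [[0.515, 0.817, 0.258, 0.476], [0.857, -0.492, -0.154, 0.022], [0.001, 0.3, -0.954, 0.373], [0.0, 0.0, 0.0, 1.0]] 0.008
blue 5885 [ 0.5385 -0.0152  0.0309] min [ 0.4759 -0.0716  0.0266] max [0.5965 0.0368 0.3733]
red 70 [0.5891 0.0282 0.021 ] min [0.5826 0.021  0.0161] max [0.5953 0.0351 0.023 ]
yel 153 [ 0.5805 -0.0269  0.0467] min [ 0.4759 -0.0336  0.0368] max [0.5923 0.0224 0.3733]
all circle (0.5417819619178772, -0.017318744212388992) 0.07817170023918152
blue circle (0.5330758094787598, -0.010196337476372719) 0.0659441277384758
red ang 34.39389602015089 0.06789295852552554
yel ang -19.38590851740551 0.0502332489974348
blue 42 [0.5585 0.0296 0.031 ] min [0.5366 0.0199 0.0275] max [0.5784 0.0365 0.0359]
red 12 [0.5894 0.0284 0.0208] min [0.5848 0.022  0.0181] max [0.5967 0.0323 0.0248]
all circle (0.5281790494918823, -0.0122603178024292) 0.08776253461837769
blue circle (0.5573954582214355, 0.026986438781023026) 0.02205018885433674
red ang 2.4750693565159962 0.032044880155310665
```

View pics/w1.png

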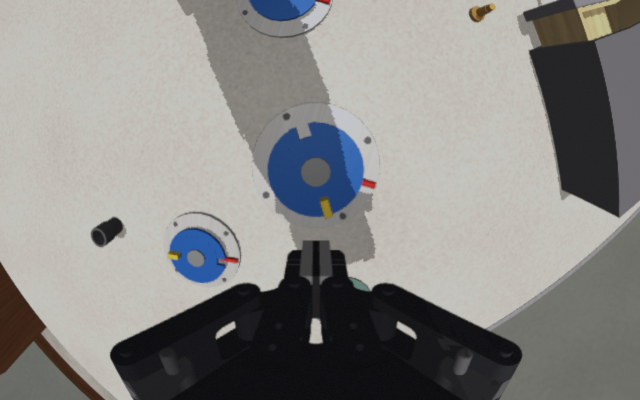

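The wrist picture shows the hub at (316,170), key at (369,184), tab at (326,208) and notch at (305,131). The tab has to go about 122° clockwise. I'll lower the shut fingers on the tab's counterclockwise side.

>>> {"fn": "drive_tool", "kwargs": {
  "series": [
    [[-0.042,0.0545,0.07,-0.047,-1],[-0.042,0.0545,0.14,-0.047,-1],[-0.042,0.0545,0.2,-0.047,-1],[-0.042,0.0545,0.2,-0.047,-1],[-0.042,0.0545,0.2,-0.047,-1],[-0.042,0.0545,0.23,-0.047,-1],[-0.042,0.0545,0.245,-0.047,-1],[-0.042,0.0545,0.255,-0.047,-1],[-0.042,0.0545,0.26,-0.047,-1],[-0.042,0.0545,0.26,-0.047,-1]]
  ]
}}

```text
t: 4.12
tool_pos: [0.5897, 0.0023, 0.0445]
tcp_rot: [-180.0, 0.0, 166.0]
contact_force: [-0.2, 0.4, -0.1]
opening: -0.0003
grasp_force: 0.0
```

```bash
cat > arc.py <<'E'
# rows for tab-following: tip at tangential offset `off` ccw of tab angle th, radius 42
import sys
from h import *
c=np.array([0.5418,-0.0172])
def rows(th0,ths,off,z=0.044,r=0.042,cur=None):
    s=env.observe(); p=np.array(s["tool_pos"]) if cur is None else np.array(cur); yaw=np.radians(s["tcp_rot"][2])
    X=np.array([np.cos(yaw),np.sin(yaw)]);Y=np.array([np.sin(yaw),-np.cos(yaw)])
    for th in ths:
        t=np.radians(th); rr=np.array([np.cos(t),np.sin(t)]); tt=np.array([-rr[1],rr[0]])
        d=c+r*rr+off*tt-p[:2]; dy=(th+180-np.degrees(yaw)+180)%360-180
        print([round(float(v),4) for v in(X@d/.75,Y@d/.75,(p[2]-z)/.75,-dy/360)]+[-1])
E
python3 - <<'E'
from arc import *
s=env.observe(); print({k:np.round(s[k],3).tolist() for k in("tool_pos","tcp_rot","joints","contact_force")})
p=env.read_camera("wrist"); save(p,"w2.png")
rows(0,[-14,-14,-19,-24,-29,-34,-39,-44,-49,-54,-54,-54],0.0195)
E
```

```text
{'tool_pos': [0.59, 0.002, 0.045], 'tcp_rot': [-179.994, 0.012, 166.046], 'joints': [-7.571, 26.781, -12.932, 50.276, -0.007, 6.383], 'contact_force': [-0.236, 0.354, -0.105]}
[-0.0002, -0.0147, 0.0009, 0.0001, -1]
[-0.0002, -0.0147, 0.0009, 0.0001, -1]
[-0.0022, -0.0197, 0.0009, 0.014, -1]
[-0.0038, -0.0248, 0.0009, 0.0279, -1]
[-0.005, -0.0301, 0.0009, 0.0418, -1]
[-0.0057, -0.0355, 0.0009, 0.0557, -1]
[-0.0059, -0.0408, 0.0009, 0.0696, -1]
[-0.0056, -0.0462, 0.0009, 0.0835, -1]
[-0.0049, -0.0516, 0.0009, 0.0974, -1]
[-0.0037, -0.0568, 0.0009, 0.1112, -1]
[-0.0037, -0.0568, 0.0009, 0.1112, -1]
[-0.0037, -0.0568, 0.0009, 0.1112, -1]
```

View pics/w2.png

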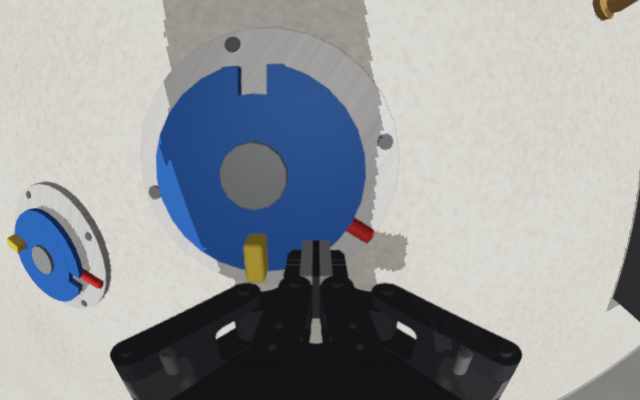

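The picture shows the tips at (316,255), just counterclockwise of the tab at (256,258), with a clear gap. I'll push along the arc.

>>> {"fn": "drive_tool", "kwargs": {
  "series": [
    [[0,-0.007,0.001,0,-1],[0,-0.0147,0.001,0,-1],[-0.0022,-0.0197,0.001,0.014,-1],[-0.0038,-0.0248,0.001,0.028,-1],[-0.005,-0.03,0.001,0.042,-1],[-0.0057,-0.0355,0.001,0.0557,-1],[-0.006,-0.041,0.001,0.07,-1],[-0.0056,-0.046,0.001,0.0835,-1],[-0.005,-0.0516,0.001,0.0974,-1],[-0.0037,-0.057,0.001,0.111,-1],[-0.0037,-0.057,0.001,0.111,-1]]
  ]
}}

```text
t: 5.55
tool_pos: [0.5819, -0.0402, 0.0437]
tcp_rot: [180.0, 0.0, 126.1]
contact_force: [-0.2, 0.9, 0.5]
opening: 0.0002
grasp_force: 0.0
```

```bash
python3 - <<'E'
from arc import *
from m import meas
s=env.observe(); print({k:np.round(s[k],4).tolist() for k in("tool_pos","tcp_rot","joints","contact_force")})
p=env.read_camera("wrist"); save(p,"w3.png"); C=fcloud(p); C[C[...,2]>.055]=0
o=meas(C,p["img"])
for n in("red","yel"):
    d=np.median(o[n],0)[:2]-c; print(n,np.degrees(np.arctan2(d[1],d[0])),np.hypot(*d))
rows(0,range(-59,-110,-5),0.0195)
E
```

```text
{'tool_pos': [0.5819, -0.0402, 0.0437], 'tcp_rot': [179.9945, 0.0062, 126.1045], 'joints': [-11.84, 26.2225, -13.9995, 49.7696, -0.0, 42.0555], 'contact_force': [-0.1618, 0.938, 0.4519]}
blue 28709 [ 0.5387 -0.0089  0.0309] min [ 0.4863 -0.0842  0.0123] max [0.5972 0.0373 0.0488]
red 414 [0.5892 0.0279 0.0207] min [0.5823 0.0199 0.0132] max [0.5977 0.0358 0.0228]
yel 817 [ 0.5642 -0.0465  0.0464] min [ 0.5572 -0.0614  0.0335] max [ 0.573  -0.0398  0.0487]
all circle (0.5418362021446228, -0.017652669921517372) 0.0783228948712349
blue circle (0.5412192344665527, -0.023468730971217155) 0.0609324648976326
red ang 46.950392996346345 0.07024632442693333
yel ang -45.014260893389114 0.03255426534485171
red 43.57038870087046 0.06538265480061019
yel -52.55553568810388 0.03689660404382832
[-0.0018, -0.0042, -0.0005, 0.0143, -1]
[-0.0034, -0.0094, -0.0005, 0.0282, -1]
[-0.0045, -0.0146, -0.0005, 0.0421, -1]
[-0.0052, -0.02, -0.0005, 0.056, -1]
[-0.0054, -0.0254, -0.0005, 0.0699, -1]
[-0.0051, -0.0307, -0.0005, 0.0838, -1]
[-0.0044, -0.0361, -0.0005, 0.0976, -1]
[-0.0032, -0.0413, -0.0005, 0.1115, -1]
[-0.0016, -0.0465, -0.0005, 0.1254, -1]
[0.0005, -0.0514, -0.0005, 0.1393, -1]
[0.003, -0.0562, -0.0005, 0.1532, -1]
```

View pics/w3.png

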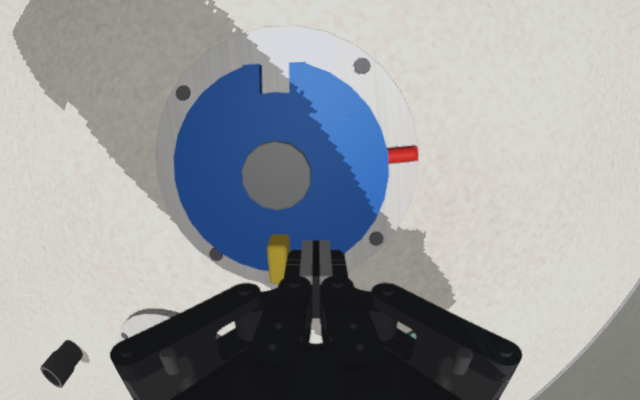

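The disc turns cleanly: the tab is at (278,258) against the finger and the notch at (276,78), so the tab is near -54°. I'll keep going.

>>> {"fn": "drive_tool", "kwargs": {
  "series": [
    [[-0.0018,-0.004,0,0.014,-1],[-0.0034,-0.0094,0,0.028,-1],[-0.0045,-0.0146,0,0.042,-1],[-0.0052,-0.02,0,0.056,-1],[-0.0054,-0.0254,0,0.07,-1],[-0.005,-0.0307,0,0.084,-1],[-0.0044,-0.036,0,0.0976,-1],[-0.0032,-0.0413,0,0.1115,-1],[-0.0016,-0.0465,0,0.1254,-1],[0.0005,-0.0514,0,0.139,-1],[0.003,-0.056,0,0.153,-1],[0.003,-0.056,0,0.153,-1]]
  ]
}}

```text
t: 7.1
tool_pos: [0.5469, -0.0632, 0.0438]
tcp_rot: [180.0, 0.0, 71.1]
contact_force: [0.7, -0.8, -0.6]
opening: -0.0001
grasp_force: 0.3
```

```bash
cat > ang.py <<'E'
from arc import *
def angs(name):
    # disc angle from the notch: in the disc-top annulus (r 42..52 mm), non-blue gap opposite the tab
    p=env.read_camera("wrist"); save(p,name); C=fcloud(p); hsv=cv2.cvtColor(p["img"],cv2.COLOR_RGB2HSV).astype(int)
    H,S=hsv[...,0],hsv[...,1]
    blue=(H>100)&(H<130)&(S>120)&(C[...,2]>0.015)&(C[...,2]<.035)
    red=((H<8)|(H>172))&(S>130)&(C[...,2]>0.019)&(C[...,2]<.026); 
    D=C[...,:2]-c; A=np.degrees(np.arctan2(D[...,1],D[...,0])); R=np.hypot(*np.moveaxis(D,-1,0))
    P=C[red&(R<.085)&(R>.03)]; d=P[:,:2].mean(0)-c; print("key",np.degrees(np.arctan2(d[1],d[0])),len(P))
    h=np.histogram(A[blue&(R>.043)&(R<.051)],np.arange(-180,181,2))[0]
    print("low-blue deg:",[int(x) for x in np.arange(-179,180,2)[h<0.3*np.median(h)]])
    b=(hsv[...,2]>0)&(R<.06)&blue; q,rad=cv2.minEnclosingCircle(C[b][:,:2].astype(np.float32)); print("blue circ",q,rad)
E
python3 - <<'E'
from ang import *
s=env.observe(); print({k:np.round(s[k],4).tolist() for k in("tool_pos","tcp_rot","joints","contact_force")})
angs("w4.png")
rows(0,[-114,-119,-124,-128,-131,-134,-136.4],0.0195)
E
```

```text
{'tool_pos': [0.5469, -0.0632, 0.0438], 'tcp_rot': [179.9511, 0.0326, 71.1056], 'joints': [-14.9252, 23.1118, -19.0456, 47.7961, -0.0359, 93.9692], 'contact_force': [0.6516, -0.8, -0.6389]}
key 42.685307404203584 435
low-blue deg: [-115, -113, -111, -109, -107, -105, -103, -101, -99, -97, -95, -93, -91, -89, -87, -85, -83, -81, -79, -77, -75, 65, 67, 69, 71, 73, 75, 77, 79]
blue circ (0.5414953231811523, -0.017408140003681183) 0.05566832050681114
[-0.0025, -0.0054, -0.0003, 0.0143, -1]
[-0.0041, -0.0106, -0.0003, 0.0282, -1]
[-0.0052, -0.0158, -0.0003, 0.042, -1]
[-0.0058, -0.0201, -0.0003, 0.0532, -1]
[-0.006, -0.0233, -0.0003, 0.0615, -1]
[-0.0061, -0.0265, -0.0003, 0.0698, -1]
[-0.0061, -0.0291, -0.0003, 0.0765, -1]
```

>>> {"fn": "drive_tool", "kwargs": {
  "series": [
    [[-0.0025,-0.0054,0,0.0143,-1],[-0.004,-0.0106,0,0.028,-1],[-0.0052,-0.0158,0,0.042,-1],[-0.0058,-0.02,0,0.053,-1],[-0.006,-0.0233,0,0.0615,-1],[-0.006,-0.0265,0,0.07,-1],[-0.006,-0.029,0,0.0765,-1],[-0.006,-0.029,0,0.0765,-1],[-0.006,-0.029,0,0.0765,-1]]
  ]
}}

```text
t: 8.28
tool_pos: [0.5249, -0.06, 0.0436]
tcp_rot: [180.0, 0.0, 43.6]
contact_force: [0.5, -2.3, 1.2]
opening: -0.0001
grasp_force: 0.6
```

```bash
python3 - <<'E'
from ang import *
s=env.observe(); print({k:np.round(s[k],4).tolist() for k in("tool_pos","tcp_rot","joints","contact_force")})
angs("w5.png")
E
```

```text
{'tool_pos': [0.5249, -0.06, 0.0436], 'tcp_rot': [179.9811, 0.0047, 43.5604], 'joints': [-15.2248, 21.0499, -22.3207, 46.6157, -0.0138, 121.2148], 'contact_force': [0.5447, -2.2906, 1.1692]}
key 42.432551207033114 774
low-blue deg: [-143, -141, -139, -137, -135, -133, -131, -129, -127, -125, -123, -121, -119, -117, -115, -113, -111, -109, -107, -105, -103, 37, 39, 41, 43, 45, 47, 49, 51]
blue circ (0.5414158701896667, -0.017192332074046135) 0.05547036975622177
```

View pics/w5.png

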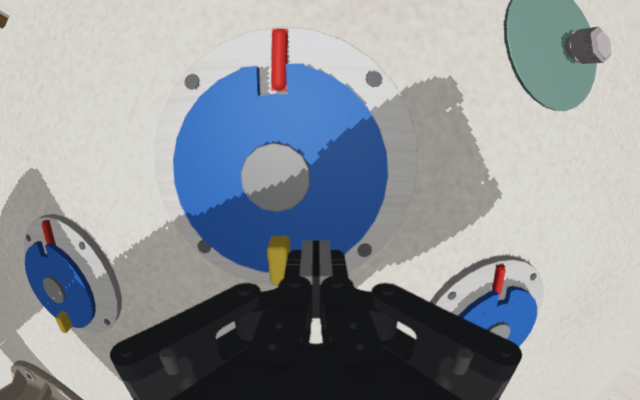

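The picture shows the key (280,60) inside the notch (258–288, 80), slightly off-centre. It needs about 1.7° more clockwise.

>>> {"fn": "drive_tool", "kwargs": {
  "series": [
    [[-0.0008,-0.001,0,0.005,-1],[-0.0008,-0.002,0,0.005,-1],[-0.0008,-0.002,0,0.005,-1],[-0.0008,-0.002,0,0.005,-1]]
  ]
}}

```text
t: 8.82
tool_pos: [0.5232, -0.0593, 0.0436]
tcp_rot: [180.0, 0.0, 41.7]
contact_force: [0.0, -1.2, 1.5]
opening: 0.0002
grasp_force: 0.6
```

```bash
python3 - <<'E'
from ang import *
s=env.observe(); print({k:np.round(s[k],4).tolist() for k in("tool_pos","tcp_rot","joints","contact_force")})
angs("w6.png")
E
```

```text
{'tool_pos': [0.5232, -0.0593, 0.0436], 'tcp_rot': [179.9949, 0.0043, 41.6739], 'joints': [-15.1979, 20.8959, -22.5686, 46.5336, -0.0064, 123.1282], 'contact_force': [0.0348, -1.2465, 1.5067]}
key 42.34939385107867 779
low-blue deg: [-145, -143, -141, -139, -137, -135, -133, -131, -129, -127, -125, -123, -121, -119, -117, -115, -113, -111, -109, -107, -105, 35, 37, 39, 41, 43, 45, 47, 49]
blue circ (0.5416374206542969, -0.01738341897726059) 0.05542733520269394
```

>>> {"fn": "drive_tool", "kwargs": {
  "series": [
    [[0,0.006,0,0,-1],[0,0.012,0,0,-1],[0,0.012,-0.03,0,-1],[0,0.012,-0.06,0,-1],[0,0.012,-0.06,0,-1],[0.0557,-0.0254,-0.06,0,-1],[0.0557,-0.0254,-0.06,0,-1],[0.0557,-0.0254,-0.03,0,-1],[0.0557,-0.0254,-0.012,0,-1],[0.0557,-0.0254,-0.006,0,-1],[0.0557,-0.0254,-0.006,0,-1]]
  ]
}}

```text
t: 10.25
tool_pos: [0.5414, -0.0176, 0.0477]
tcp_rot: [-180.0, 0.0, 41.6]
contact_force: [0.0, -0.4, 0.1]
opening: 0.0001
grasp_force: 0.0
```

```bash
python3 - <<'E'
from ang import *
s=env.observe(); print({k:np.round(s[k],4).tolist() for k in("tool_pos","tcp_rot","contact_force")})
angs("w7.png")
E
```

```text
{'tool_pos': [0.5414, -0.0176, 0.0477], 'tcp_rot': [-179.9661, 0.0357, 41.64], 'contact_force': [0.0287, -0.3981, 0.0628]}
key 42.544155236145215 733
low-blue deg: [-179, -177, -175, -173, -171, -169, -167, -165, -163, -161, -159, -157, -155, -153, -151, -149, -147, -145, -143, -141, -139, -137, -135, -133, -131, -129, -127, -125, -123, -121, -119, -117, -115, -113, -111, -109, -107, -105, -103, -101, -99, -97, -95, -93, -91, -89, -87, -85, -83, -81, -79, 35, 37, 39, 41, 43, 45, 47, 49, 163, 165, 167, 169, 171, 173, 175, 177, 179]
blue circ (0.5421354174613953, -0.017043402418494225) 0.05549686402082443
```

View pics/w7.png

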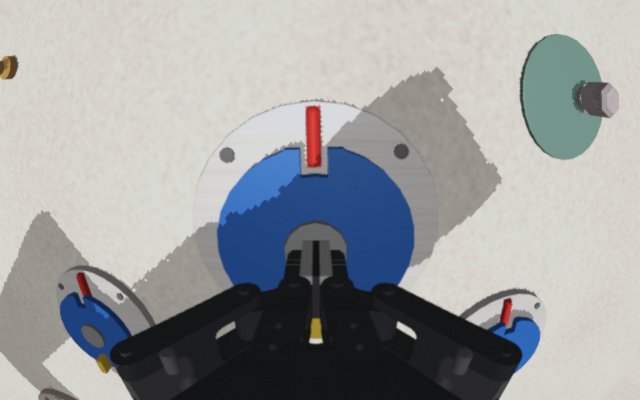

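The picture shows the key (313,135) centred in the notch (300–328, 160) and the fingertips over the boss. I'll press gently.

>>> {"fn": "drive_tool", "kwargs": {
  "series": [
    [[0,0,0.002,0,-1],[0,0,0.004,0,-1],[0,0,0.006,0,-1],[0,0,0.008,0,-1],[0,0,0.01,0,-1],[0,0,0.012,0,-1],[0,0,0.012,0,-1]]
  ]
}}

```text
t: 11.18
tool_pos: [0.542, -0.0173, 0.039]
tcp_rot: [180.0, -0.0, 41.7]
contact_force: [-0.3, -0.0, 4.4]
opening: -0.0002
grasp_force: 1.8
```

>>> {"fn": "drive_tool", "kwargs": {
  "series": [
    [[0,0,0.002,0,-1],[0,0,0.004,0,-1],[0,0,0.006,0,-1],[0,0,0.007,0,-1],[0,0,0.008,0,-1],[0,0,0.008,0,-1]]
  ]
}}

```text
t: 11.92
tool_pos: [0.542, -0.0173, 0.033]
tcp_rot: [180.0, -0.0, 41.7]
contact_force: [1.6, 0.0, 5.1]
opening: -0.0001
grasp_force: 2.0
```

>>> {"fn": "drive_tool", "kwargs": {
  "series": [
    [[0,0,0.0005,0,-1],[0,0,0.001,0,-1],[0,0,0.0015,0,-1],[0,0,0.0015,0,-1]]
  ]
}}

```text
t: 12.42
tool_pos: [0.5421, -0.0173, 0.0329]
tcp_rot: [179.9, -0.0, 41.7]
contact_force: [-1.6, -0.2, 12.4]
opening: -0.0002
grasp_force: 5.9
```

The force rose to 12 N with no further travel, so the disc is bottomed out. I'll withdraw and check.

>>> {"fn": "drive_tool", "kwargs": {
  "series": [
    [[0,0,-0.01,0,-1],[0,0,-0.04,0,-1],[0,0,-0.1,0,-1],[0,0,-0.17,0,-1],[-0.1,0,-0.2,0,-1],[-0.1,0,-0.2,0,-1],[-0.1,0,-0.2,0,-1],[-0.1,0,-0.2,0,-1]]
  ]
}}

```text
t: 13.42
tool_pos: [0.4858, -0.0666, 0.181]
tcp_rot: [-179.9, 0.0, 41.7]
contact_force: [1.2, -0.4, -0.5]
opening: 0.0
grasp_force: 0.0
```

```bash
python3 - <<'E'
from ang import *
angs("w8.png")
p=env.read_camera("wrist"); C=fcloud(p); R=np.hypot(C[...,0]-c[0],C[...,1]-c[1])
print("boss z",np.median(C[R<.013][:,2]),"flange z",np.median(C[(R>.062)&(R<.074)][:,2]),"disc z",np.median(C[(R>.022)&(R<.029)][:,2]))
s=env.observe(); print(s["t"],np.round(s["tool_pos"],3),np.round(s["contact_force"],2))
E
```

```text
key 42.64660641005718 201
low-blue deg: [-143, -141, -139, -137, -135, -133, -131, 35, 37, 39, 41, 43, 45, 47, 49]
blue circ (0.5419107675552368, -0.01732911542057991) 0.054846469312906265
boss z 0.3148790366683733 flange z 0.2264880162367287 disc z 0.019404661719080507
13.525 [ 0.486 -0.066  0.181] [ 0.54 -0.48  0.73]
```

View pics/w8.png

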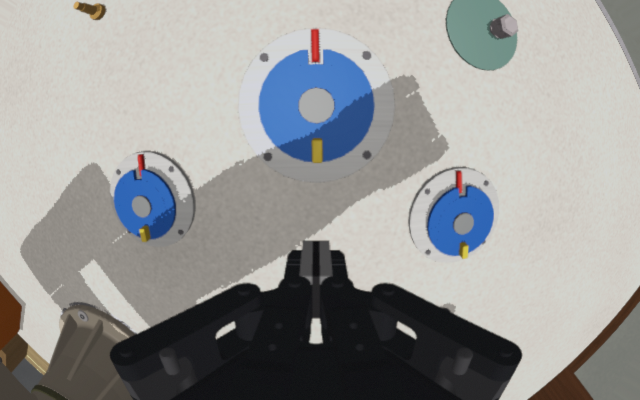

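The picture shows the key (315,45) seated in the notch and the disc flat. Its upper face measures 19.4 mm against 20 mm when home, and the hand is clear. I'll hand it in.

```bash
python3 -c "
from station import env
print(env.close_job())"
```

```text
the job is handed in; nothing more can be done
None
```

The job is handed in: the notch is over the red key, the disc is pressed home on the hub (upper face measured at 19.4 mm, 20 mm expected), and the hand is clear of everything; the judge returned no verdict.

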